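# Make up two gift trays at the dried-fruit stall

## Task

Make up the two gift trays from the stock. In the two-cell tray put the tall honey jar in the square cell and the carton, lying flat and lengthways, in the oblong cell; in the three-cell tray put the round tin in the middle cell, with the short honey jar on one side of it and the brass mill on the other. Everything stands upright on its cell's floor, let go; lower the glass jars gently rather than dropping them, and leave the oil can where it stands.

Things in the scene. Friction and masses are not known exactly. Their poses are not given: they have to be found in the camera images.
- two_cell_tray: Fixed low wooden gift tray, oblong, 88 mm (its x) by 216 mm (its y), with two unequal open cells in a row along its y. Floor 5 mm thick, walls and divider 4 mm thick and 20 mm high. Oblong cell: inside 80 mm (x) by 124 mm (y), centred at y = -42 mm. Square cell: inside 80 by 80 mm, centred at y = +64 mm. Origin: centre of the underside; z up. The tray is turned at most 15 degrees from the world axes.
- three_cell_tray: Fixed low wooden gift tray, oblong, 86 mm (its x) by 238 mm (its y), with three equal open cells in a row along its y, centred at y = -78, 0 and +78 mm, each inside 78 mm (x) by 74 mm (y). Floor 5 mm thick, walls and dividers 4 mm thick and 20 mm high. Origin: centre of the underside; z up. The tray is turned at most 15 degrees from the world axes.
- tall_jar: Tall closed glass honey jar, loose, upright: amber glass 54 mm across, 110 mm high in all, flat brass-coloured lid 55 mm across over the top 18 mm. About 0.3 kg. Origin: centre of its underside; z up.
- short_jar: Short closed glass honey jar, loose, upright: amber glass 54 mm across, only 60 mm high in all, flat brass-coloured lid 55 mm across over the top 18 mm. About 0.2 kg. Origin: centre of its underside; z up.
- round_tin: Round plain metal tin, loose, upright: 56 mm across and 60 mm high, lid 58 mm across over the top 12 mm. About 0.15 kg. Origin: centre of its underside; z up.
- carton: Cardboard carton of sweets with a paper band round its middle, loose, a block 50 mm (its x) by 90 mm (its y, the long way) by 50 mm high. About 0.2 kg. Origin: centre of its underside; z up. At the start its long side lies within 30 degrees of the world y axis.
- mill: Brass spice mill, loose, upright: straight cylinder 44 mm across up to 72 mm, then a dome with a small knob, 96 mm high in all. About 0.25 kg. Origin: centre of its underside; z up.
- oil_can: Rectangular plain metal oil can with a small black screw cap, loose, upright: 40 mm (its x) by 60 mm (its y), body 90 mm high, 102 mm with the cap. It is other stock and not part of either kit. Origin: centre of its underside; z up. Other clutter between the things (sample dishes, coin dish, bags, spoon, clips) is fixed and at most 20 mm high.
Mind the look-alikes: they are no part of the job. What is meant by the round_tin is not blue or green, and is the larger of those in its own colour.

How it is judged (in metres and radians):
At the end, for the whole second after the job is handed in: Each thing in its named cell (short jar and mill either way round), within 17 mm of the cell centre each way (carton, short jar, mill 20 mm), on the floor, upright within 0.1 rad, at rest; carton within 0.3 rad of the tray's length; oil can upright, within 20 mm of its start (x of tall_jar in the frame of two_cell_tray between -0.017 and 0.017 m and y of tall_jar in the frame of two_cell_tray between 0.047 and 0.081 m and x of carton in the frame of two_cell_tray between -0.02 and 0.02 m and y of carton in the frame of two_cell_tray between -0.062 and -0.022 m and angle between the y axis of carton and the y axis of two_cell_tray, either way round below 0.3 rad and x of round_tin in the frame of three_cell_tray between -0.017 and 0.017 m and y of round_tin in the frame of three_cell_tray between -0.017 and 0.017 m and ((x of short_jar in the frame of three_cell_tray between -0.02 and 0.02 m and y of short_jar in the frame of three_cell_tray between -0.098 and -0.058 m and x of mill in the frame of three_cell_tray between -0.02 and 0.02 m and y of mill in the frame of three_cell_tray between 0.058 and 0.098 m) or (x of short_jar in the frame of three_cell_tray between -0.02 and 0.02 m and y of short_jar in the frame of three_cell_tray between 0.058 and 0.098 m and x of mill in the frame of three_cell_tray between -0.02 and 0.02 m and y of mill in the frame of three_cell_tray between -0.098 and -0.058 m)) and height (world z) of tall_jar between -0.002 and 0.01 m and angle between each of tall_jar, short_jar, round_tin, carton, mill, oil_can's own z axis and vertical below 0.1 rad and linear speed of each of tall_jar, short_jar, round_tin, carton, mill below 0.02 m/s and angular speed of each of tall_jar, short_jar, round_tin, carton, mill below 0.2 rad/s and height (world z) of short_jar between -0.002 and 0.01 m and height (world z) of round_tin between -0.002 and 0.01 m and height (world z) of carton between -0.002 and 0.01 m and height (world z) of mill between -0.002 and 0.01 m and distance of oil_can from where it was at the start of the episode below 0.02 m); the robot touches nothing.
It fails at once if a glass jar is dropped (it falls faster than 0.6 m/s within 30 mm of the table) ((height (world z) of tall_jar below 0.03 m and linear speed of tall_jar above 0.6 m/s) or (height (world z) of short_jar below 0.03 m and linear speed of short_jar above 0.6 m/s)).
It fails at once if the oil can is knocked over or shifted more than 30 mm (distance of oil_can from where it was at the start of the episode above 0.03 m or angle between oil_can's own z axis and vertical above 0.4 rad).
It also fails if it takes over 128 s, if anything falls off the work surface, if the arm or the gripper's body presses on something with over 40 N, if the wrist force passes 120 N, or if a joint passes its speed limit or range.

## Robot

A 6-joint arm with a two-finger parallel gripper is mounted at the origin on the work surface. World frame = base frame: x ahead of the robot, y to its left, z up, the work surface at z = 0. Lengths are in mm, angles in rad, forces in N, time in s.
With the tool pointing down it reaches from about 275 to 1000 mm from the base axis. Payload 8.4 kg.
Tool frame: the origin (TCP) lies at the very end of the fingers, on their centre line; the grasp point (between the pads) lies 19 mm behind it; z points along the fingers, y is the direction in which the jaws open and shut (so a half turn about z gives the same grasp; the last joint's range is limited). The gripper opens to 85 mm and grips with 20 to 120 N. Pads are 22 mm wide; open, the fingers measure 114 mm over their backs; the gripper's body (76 mm by 85 mm) begins 54 mm behind the grasp point. The pads swing forward as they close: fully open they stand 13 mm farther back than shut.
Start: joints at [-1.234, 0.353, 1.633, -0, 1.155, -0.002], TCP at [207.721, -589.474, 231.281] pointing down, gripper open.
Joint ranges: [-2.63, 2.63], [-0.92, 2.1], [0.06, 2.66], [-1.3, 4.44], [0, 2.69], [-3.02, 3.02]. Speed limits (rad/s): [2.22, 2.22, 2.79, 3.14, 3.14, 3.14].

## Interface

Orientations are given as [roll, pitch, yaw] about the fixed x, y, z axes, in that order (R = Rz(yaw) Ry(pitch) Rx(roll)).
In Python, from rig import r gives the robot as it stands.
- The arm moves only by the tool move_arm, never from a script. Its argument "increments" is a list of rows, each an object of numbers: "tx", "ty", "tz": the shift along the tool's x, y, z in cm; "rx", "ry", "rz": the turn, a rotation vector about the tool's x, y, z in degrees; "gripper": the gripper's target within -1 to 1 (fully open at 1, half-way at 0, shut at -1). A call has 1 to 12 rows; each row shifts and turns the commanded pose from where the row before left it, along the tool's axes as they then stand; what a row does not reach is not made up. A row lasts 1/10 s, in which the tool goes at most 50 mm and 8.59 degrees, less where a joint would pass 70% of its speed; a pose out of reach is approached as far as the arm can. A call is refused whole if a number of a shift passes 5 or a number of a turn 8.59, either way. A call with a gripper value outside its range is refused whole. The fingers move at their own pace and stop on an object; "squeeze" is the grip in N (left out, the last holds). Time passes only in rows, so rows that do not move let the fingers close. It gives the time, the measured TCP pose, the force and the opening at its end, in the units of the state.
- r.sense(): the state, without advancing time (a new reading comes with each control period).
- r.grab_frame(name): name is "scene" or "top" or "wrist"; returns (picture, depth): 420x560x3 uint8, red, green, blue; 420x560 float32, mm along the optical axis (not along the pixel's ray), 0 where there is no reading.
- r.camera_model(name): a dict with "fx", "fy", "cx", "cy" (pixels), "R" (3x3) and "t" (3): a world point X has camera coordinates R X + t; the wrist camera has in their place "hand_eye" (4x4, takes a point from camera to tool coordinates, whose origin is the TCP and whose axes are the flange's). Camera axes: x right, y down, z forward; pixel columns grow to the right and rows downward; lengths in mm; the calibration is good to about 2 mm. A picture is of the moment at which its call begins: read the wrist's pose just before it. camera_model takes no time and is no camera call.
- r.sign_off(): hands the job in, once; it reports no verdict.
Trained networks look in the newest picture that a camera, given by its name, has taken for a name from the list of things; names that differ only in an ending like _2 or _b are one class to them, and where a whole thing is asked for, a point or a joint stands for the part that bears it (a point fixed in the world has none). Each returns a list of dicts, best first, with "confidence" (0 to 1); they miss things now and then, are a little off and sometimes report something else, mostly with a low value. They report only what shows in the picture. A call takes as long as a camera call. They do not tell look-alikes from the thing itself.
- r.cut_out(query, camera): "mask" (420x560 bool, what is visible of it) and "bbox" ([left, top, right, bottom] in pixels, round what is visible of it).
- r.place_of(query, camera): "location" ([row, column] in pixels: a listed point, or the origin of a listed thing).
The state is a dict: "clock": time; "qpos": joint angles; "qvel": joint speeds; "joint_efforts": joint torques, N m; "eef_pos": TCP position; "tcp_rot": TCP orientation; "contact_force": force on the tool from outside, world axes, zero at the start; "wrist_torque": the same for the moment, N m; "opening": opening from 0.0 (shut) to 1.0 (fully open).
Only numpy, scipy, OpenCV 4.12 (cv2) and the standard library are available. Lean on these libraries where they do the work, as an engineer would, in place of code of your own. Each camera call takes 0.05 s, during which the arm holds its last target. There are 200 camera calls.

## Working session

There is one attempt and no reset: what is moved stays moved. The work goes in short steps, Python scripts to look and compute and a tool call to move; the robot and the scene stay as the last step left them, time stands still between calls to the robot, and variables do not carry over. Pictures are saved under pics/ and viewed, about 12 in all and at most 16, crops included, and the job is handed in when it is done.

Besides the shell and the picture viewer there is one more tool, called after "Call:" in YAML: its name, and indented under it one key for each argument. move_arm: Moves the arm, as the interface text tells. Its arguments: {"type":"object","properties":{"increments":{"type":"array","items":{"type":"object","properties":{"tx":{"type":"number"},"ty":{"type":"number"},"tz":{"type":"number"},"rx":{"type":"number"},"ry":{"type":"number"},"rz":{"type":"number"},"gripper":{"type":"number"}}}},"squeeze":{"type":"number"}},"required":["increments"]}

```bash
mkdir -p pics; python3 - <<'E'
from rig import r
import cv2,numpy as np
s=r.sense();print(s)
for n in("top","scene"):
    p,d=r.grab_frame(n);cv2.imwrite(f"pics/{n}0.png",p[:,:,::-1]);np.save(f"{n}d.npy",d)
    m=r.camera_model(n);print(n,m, -m['R'].T@m['t'])
print(r.camera_model("wrist"))
E
```

```text
{'clock': 0.0, 'qpos': array([-1.23440836e+00,  3.53661088e-01,  1.63416523e+00,  6.17486470e-06,
        1.15520523e+00, -2.37542728e-03]), 'qvel': array([-0.00121688,  0.00021921, -0.00191269, -0.00010802, -0.0013428 ,
       -0.0020267 ]), 'joint_efforts': array([ 3.06474489e-03, -6.05255985e+01, -3.42065120e+01,  2.43711747e-04,
        9.58128454e-03,  2.17783338e-05]), 'eef_pos': array([ 207.55278844, -589.00374218,  230.54030093]), 'tcp_rot': array([-3.14015378e+00, -9.06362594e-06,  3.38760892e-01]), 'contact_force': array([ 0.21391339,  0.59548842, -0.05627418]), 'wrist_torque': array([-0.01170923,  0.0454013 ,  0.02484533]), 'opening': 0.9986619534697183}
top {'fx': 503.39990238691496, 'fy': 503.39990238691496, 'cx': 282.89495688707717, 'cy': 212.81708957711723, 'R': array([[-0.00655232, -0.99992216, -0.0106181 ],
       [-0.98539636,  0.00826315, -0.17007566],
       [ 0.17015016,  0.00934865, -0.9853738 ]]), 't': array([ -24.03676021,  616.0688993 , 1553.23818749])} [ 342.63082808  -43.64623611 1635.04331542]
scene {'fx': 473.42969883195735, 'fy': 473.42969883195735, 'cx': 280.4687315286447, 'cy': 204.88931445729497, 'R': array([[ 0.81597877,  0.57806503,  0.00441202],
       [ 0.42489388, -0.5945571 , -0.68261779],
       [-0.39197427,  0.55887626, -0.73076227]]), 't': array([-440.98554524, -260.7900152 , 1658.99544445])} [1120.92646131 -827.30940853 1036.2570042 ]
{'fx': 304.43618115618546, 'fy': 304.43618115618546, 'cx': 281.4794802936226, 'cy': 209.40761986518532, 'hand_eye': array([[ 8.69330641e-04, -9.54059094e-01, -2.99617238e-01,
         7.73540243e+01],
       [ 9.99999587e-01,  7.49558314e-04,  5.14681187e-04,
         3.39654444e-01],
       [-2.66455675e-04, -2.99617562e-01,  9.54059351e-01,
        -1.42635543e+02],
       [ 0.00000000e+00,  0.00000000e+00,  0.00000000e+00,
         1.00000000e+00]])}
```

View pics/top0.png

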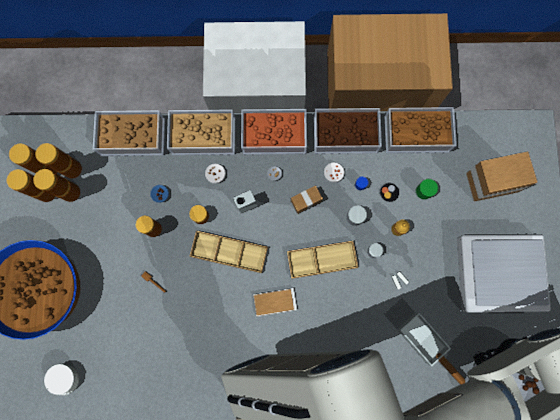

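View pics/scene0.png

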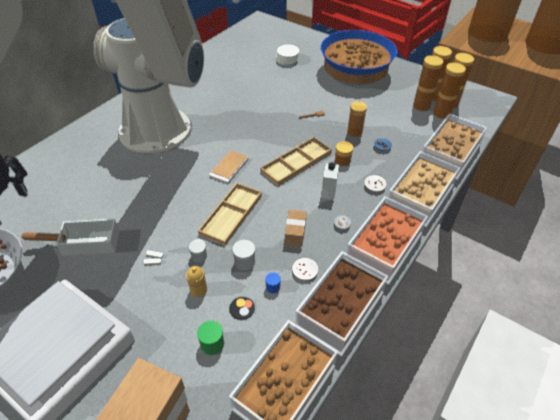

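```bash
cat > h.py <<'E'
from rig import r
import numpy as np, cv2
from scipy.spatial.transform import Rotation as Ro
M={n:r.camera_model(n) for n in("top","scene","wrist")}
def cam(n,s=None):
    m=M[n]
    if n!="wrist": return m['R'],np.array(m['t'])
    T=np.eye(4);T[:3,:3]=Ro.from_euler('xyz',s['tcp_rot']).as_matrix();T[:3,3]=s['eef_pos']
    T=np.linalg.inv(T@m['hand_eye']);return T[:3,:3],T[:3,3]
def cloud(n,d,s=None):
    m=M[n];R,t=cam(n,s);v,u=np.mgrid[:420,:560]
    P=np.dstack([(u-m['cx'])/m['fx']*d,(v-m['cy'])/m['fy']*d,d])
    return (P-t)@R
def ray(n,row,col,z,s=None):
    m=M[n];R,t=cam(n,s);c=-R.T@t
    k=R.T@np.array([(col-m['cx'])/m['fx'],(row-m['cy'])/m['fy'],1]);return c+k*(z-c[2])/k[2]
E
python3 - <<'E'
from h import *
for n in("top","scene"):
    p,d=r.grab_frame(n);C=cloud(n,d)
    for q in "two_cell_tray three_cell_tray tall_jar short_jar round_tin carton mill oil_can".split():
        for o in r.cut_out(q,n)[:4]:
            if o['confidence']<.2: continue
            m=o['mask'];X=C[m&(d>0)];
            zt=np.percentile(X[:,2],97);T=X[X[:,2]>zt-6]
            rc=cv2.minAreaRect(T[:,:2].astype(np.float32))
            print(n,q,round(o['confidence'],2),[int(b) for b in o['bbox']],'zt',round(zt),'topc',np.round(rc[0]),np.round(rc[1]),round(rc[2]),np.round(p[m].mean(0)))
E
```

```text
top two_cell_tray 0.92 [291, 243, 358, 280] zt 22 topc [ 471. -152.] [ 88. 216.] 9 [183. 163. 113.]
top three_cell_tray 0.78 [189, 229, 267, 272] zt 22 topc [499. 150.] [238.  86.] 77 [170. 151. 105.]
top three_cell_tray 0.28 [288, 185, 320, 215] zt 57 topc [ 665. -103.] [50. 89.] 27 [141. 118.  91.]
top tall_jar 0.59 [135, 217, 161, 236] zt 116 topc [574. 398.] [50. 50.] 38 [144. 112.  47.]
top short_jar 0.64 [191, 204, 209, 223] zt 66 topc [616. 245.] [45. 51.] 63 [177. 140.  59.]
top round_tin 0.72 [349, 206, 366, 226] zt 67 topc [ 606. -262.] [48. 50.] 37 [166. 179. 182.]
top round_tin 0.59 [356, 176, 367, 189] zt 47 topc [ 719. -282.] [32. 32.] 53 [ 26.  67. 171.]
top round_tin 0.52 [415, 176, 433, 195] zt 66 topc [ 695. -490.] [53. 55.] 76 [ 27. 117.  49.]
top round_tin 0.45 [366, 241, 383, 259] zt 52 topc [ 495. -317.] [39. 37.] 31 [160. 173. 175.]
top carton 0.81 [292, 187, 320, 213] zt 56 topc [ 662. -102.] [47. 86.] 29 [145. 121.  91.]
top mill 0.75 [390, 216, 411, 235] zt 96 topc [ 568. -399.] [ 9. 14.] 33 [145. 112.  45.]
top oil_can 0.7 [233, 188, 257, 210] zt 104 topc [
[... 683 characters left out ...]
08. -262.] [55. 56.] 37 [170. 174. 174.]
scene round_tin 0.74 [187, 240, 204, 260] zt 50 topc [ 496. -320.] [42. 42.] 2 [164. 169. 169.]
scene round_tin 0.69 [184, 264, 205, 296] zt 92 topc [ 571. -401.] [24. 29.] 78 [139. 115.  67.]
scene carton 0.87 [281, 211, 304, 249] zt 55 topc [ 663. -102.] [50. 93.] 27 [165. 142. 114.]
scene mill 0.92 [184, 265, 205, 298] zt 92 topc [ 571. -401.] [24. 29.] 78 [140. 115.  67.]
scene mill 0.46 [194, 183, 261, 243] zt 23 topc [ 469. -150.] [ 91. 221.] 9 [191. 175. 133.]
scene oil_can 0.98 [321, 162, 340, 199] zt 104 topc [651.  99.] [21. 37.] 17 [140. 145. 144.]
scene oil_can 0.5 [284, 210, 303, 244] zt 55 topc [ 663. -102.] [50. 93.] 27 [167. 143. 115.]
```

Top view: plain tins are at (358,215), the larger at 58 mm wide and 60 mm high, and at (376,250), the smaller at about 40 mm wide. The blue tin at (362,183) and green tin at (428,187) are excluded by colour. The tall jar is at (145,226), the short jar at (199,213), the mill at (401,227), and the carton at (307,199). The four jars at top left are other stock. One crop will confirm the tin.

```bash
python3 - <<'E'
import cv2
a=cv2.imread("pics/top0.png")[160:290,280:450];b=cv2.imread("pics/scene0.png")[180:310,170:340]
cv2.imwrite("pics/crop1.png",cv2.hconcat([cv2.resize(a,None,fx=2.35,fy=2.35,interpolation=2),cv2.resize(b,None,fx=2.35,fy=2.35,interpolation=2)]))
E
```

```text
(no output)
```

View pics/crop1.png

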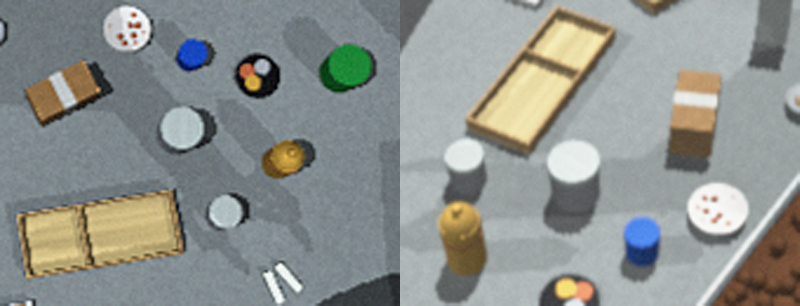

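Call:
move_arm:
  increments:
    - {"rz":-8.5}
    - {"rz":-8.5}
    - {"rz":-8.5}
    - {"rz":-8.5}
    - {"rz":-8.5}
    - {"rz":-8.5}
    - {"rz":-8.5}
    - {"rz":-8.5}
    - {"rz":-2.6}
    - {}
  squeeze: 40

```text
invalid input
```

The crop shows two plain grey tins: the larger at crop (185,128), which is (606,-262) in the world, and the smaller at crop (226,211). The larger one is the one meant. The two-cell tray's short cell is on the left (+y), as expected.

Call:
move_arm:
  increments:
    - {"rz":-8.5}
    - {"rz":-8.5}
    - {"rz":-8.5}
    - {"rz":-8.5}
    - {"rz":-8.5}
    - {"rz":-8.5}
    - {"rz":-8.5}
    - {"rz":-8.5}
    - {"rz":-2.6}
    - {"tz":0}
  squeeze: 40

```text
invalid input
```

Call:
move_arm:
  increments:
    - {"tx":0,"ty":0,"tz":0,"rx":0,"ry":0,"rz":-8.5,"gripper":1}
    - {"tx":0,"ty":0,"tz":0,"rx":0,"ry":0,"rz":-8.5,"gripper":1}
  squeeze: 40

```text
clock: 1.2
eef_pos: [207.7, -589.5, 231.3]
tcp_rot: [-3.142, 0.0, 0.641]
contact_force: [-0.6, 0.2, -0.4]
opening: 1.002
```

Call:
move_arm:
  increments:
    - {"rz":-8.5,"gripper":1}
    - {"rz":-8.5,"gripper":1}
    - {"rz":-8.5,"gripper":1}
    - {"rz":-8.5,"gripper":1}
    - {"rz":-8.5,"gripper":1}
    - {"rz":-8.5,"gripper":1}
    - {"rz":-2.6,"gripper":1}

```text
invalid input
```

Call:
move_arm:
  increments:
    - {"tx":0,"ty":0,"tz":0,"rx":0,"ry":0,"rz":-8.5,"gripper":1}
    - {"tx":0,"ty":0,"tz":0,"rx":0,"ry":0,"rz":-8.5,"gripper":1}
    - {"tx":0,"ty":0,"tz":0,"rx":0,"ry":0,"rz":-8.5,"gripper":1}
    - {"tx":0,"ty":0,"tz":0,"rx":0,"ry":0,"rz":-8.5,"gripper":1}
    - {"tx":0,"ty":0,"tz":0,"rx":0,"ry":0,"rz":-8.5,"gripper":1}
    - {"tx":0,"ty":0,"tz":0,"rx":0,"ry":0,"rz":-8.5,"gripper":1}
    - {"tx":0,"ty":0,"tz":0,"rx":0,"ry":0,"rz":-2.4,"gripper":1}
    - {"tx":0,"ty":0,"tz":0,"rx":0,"ry":0,"rz":0,"gripper":1}

```text
clock: 2.0
eef_pos: [207.7, -589.5, 231.3]
tcp_rot: [3.142, -0.0, 1.568]
contact_force: [-0.4, -0.2, 0.2]
opening: 0.999
```

Call:
move_arm:
  increments:
    - {"tx":1.9,"ty":3.6,"tz":0,"rx":0,"ry":0,"rz":0,"gripper":1}
    - {"tx":1.9,"ty":3.6,"tz":0,"rx":0,"ry":0,"rz":0,"gripper":1}
    - {"tx":1.9,"ty":3.6,"tz":0,"rx":0,"ry":0,"rz":0,"gripper":1}
    - {"tx":1.9,"ty":3.6,"tz":0,"rx":0,"ry":0,"rz":0,"gripper":1}
    - {"tx":1.9,"ty":3.6,"tz":0,"rx":0,"ry":0,"rz":0,"gripper":1}
    - {"tx":1.9,"ty":3.6,"tz":0,"rx":0,"ry":0,"rz":0,"gripper":1}
    - {"tx":1.9,"ty":3.6,"tz":0,"rx":0,"ry":0,"rz":0,"gripper":1}
    - {"tx":1.9,"ty":3.6,"tz":0,"rx":0,"ry":0,"rz":0,"gripper":1}
    - {"tx":1.9,"ty":3.6,"tz":0,"rx":0,"ry":0,"rz":0,"gripper":1}
    - {"tx":1.9,"ty":3.6,"tz":0,"rx":0,"ry":0,"rz":0,"gripper":1}
    - {"tx":0,"ty":0,"tz":0,"rx":0,"ry":0,"rz":0,"gripper":1}
    - {"tx":0,"ty":0,"tz":0,"rx":0,"ry":0,"rz":0,"gripper":1}

```text
clock: 3.2
eef_pos: [568.8, -400.0, 230.9]
tcp_rot: [-3.141, -0.0, 1.568]
contact_force: [0.4, -0.2, -0.0]
opening: 1.003
```

```bash
cat > look.py <<'E'
import sys
from h import *
s=r.sense();p,d=r.grab_frame("wrist");C=cloud("wrist",d,s)
cv2.imwrite("pics/w_%d.png"%(s['clock']*100),p[:,:,::-1])
print(s['eef_pos'].round(1))
for q in sys.argv[1:]:
    for o in r.cut_out(q,"wrist")[:3]:
        if o['confidence']<.25: continue
        X=C[o['mask']&(d>0)];zt=np.percentile(X[:,2],97);T=X[X[:,2]>zt-6]
        rc=cv2.minAreaRect(T[:,:2].astype(np.float32))
        print(q,round(o['confidence'],2),[int(b) for b in o['bbox']],round(zt),np.round(rc[0],1),np.round(rc[1]),round(rc[2]))
E
python3 look.py mill round_tin two_cell_tray
```

```text
[ 568.8 -400.   230.9]
mill 0.69 [257, 164, 297, 214] 95 [ 566.8 -401.9] [11. 11.] 90
round_tin 0.93 [190, 88, 235, 134] 47 [ 496.5 -320.7] [42. 43.] 37
round_tin 0.69 [296, 13, 354, 81] 62 [ 608.1 -264.7] [56. 55.] 89
round_tin 0.58 [398, 54, 449, 97] 42 [ 716.9 -285.6] [38. 38.] 61
two_cell_tray 0.75 [145, 1, 247, 59] 21 [ 482.4 -233.7] [88. 53.] 9
```

Call:
move_arm:
  increments:
    - {"tx":-0.1,"ty":0,"tz":2.8,"rx":0,"ry":0,"rz":0,"gripper":1}
    - {"tx":0,"ty":0,"tz":2.8,"rx":0,"ry":0,"rz":0,"gripper":1}
    - {"tx":0,"ty":0,"tz":2.8,"rx":0,"ry":0,"rz":0,"gripper":1}
    - {"tx":0,"ty":0,"tz":2.8,"rx":0,"ry":0,"rz":0,"gripper":1}
    - {"tx":0,"ty":0,"tz":2.8,"rx":0,"ry":0,"rz":0,"gripper":1}
    - {"tx":0,"ty":0,"tz":2.8,"rx":0,"ry":0,"rz":0,"gripper":1}
    - {"tx":0,"ty":0,"tz":1.5,"rx":0,"ry":0,"rz":0,"gripper":1}
    - {"tx":0,"ty":0,"tz":1.5,"rx":0,"ry":0,"rz":0,"gripper":1}
    - {"tx":0,"ty":0,"tz":0,"rx":0,"ry":0,"rz":0,"gripper":-1}
    - {"tx":0,"ty":0,"tz":0,"rx":0,"ry":0,"rz":0,"gripper":-1}
    - {"tx":0,"ty":0,"tz":0,"rx":0,"ry":0,"rz":0,"gripper":-1}
    - {"tx":0,"ty":0,"tz":0,"rx":0,"ry":0,"rz":0,"gripper":-1}
  squeeze: 40

```text
clock: 4.6
eef_pos: [569.1, -402.3, 34.9]
tcp_rot: [3.14, 0.001, 1.568]
contact_force: [-1.5, -0.1, 4.1]
opening: 0.506
```

Call:
move_arm:
  increments:
    - {"tx":0,"ty":0,"tz":-1,"rx":0,"ry":0,"rz":0,"gripper":-1}
    - {"tx":0,"ty":0,"tz":-3,"rx":0,"ry":0,"rz":0,"gripper":-1}
    - {"tx":0,"ty":0,"tz":-4,"rx":0,"ry":0,"rz":0,"gripper":-1}
    - {"tx":1.6,"ty":-0.3,"tz":-4,"rx":0,"ry":0,"rz":0,"gripper":-1}
    - {"tx":4,"ty":-0.8,"tz":0,"rx":0,"ry":0,"rz":0,"gripper":-1}
    - {"tx":4,"ty":-0.8,"tz":0,"rx":0,"ry":0,"rz":0,"gripper":-1}
    - {"tx":4,"ty":-0.8,"tz":0,"rx":0,"ry":0,"rz":0,"gripper":-1}
    - {"tx":4,"ty":-0.8,"tz":0,"rx":0,"ry":0,"rz":0,"gripper":-1}
    - {"tx":4,"ty":-0.8,"tz":0,"rx":0,"ry":0,"rz":0,"gripper":-1}
    - {"tx":4,"ty":-0.8,"tz":0,"rx":0,"ry":0,"rz":0,"gripper":-1}
    - {"tx":4,"ty":-0.8,"tz":0,"rx":0,"ry":0,"rz":0,"gripper":-1}
    - {"tx":4,"ty":-0.8,"tz":0,"rx":0,"ry":0,"rz":0,"gripper":-1}

```text
clock: 5.8
eef_pos: [501.9, -63.9, 154.1]
tcp_rot: [3.141, -0.0, 1.567]
contact_force: [0.8, -0.6, -2.9]
opening: 0.507
```

Call:
move_arm:
  increments:
    - {"tx":4,"ty":-0.6,"tz":0,"rx":0,"ry":0,"rz":0,"gripper":-1}
    - {"tx":4,"ty":-0.6,"tz":0,"rx":0,"ry":0,"rz":0,"gripper":-1}
    - {"tx":3,"ty":-0.6,"tz":0,"rx":0,"ry":0,"rz":0,"gripper":-1}
    - {"tx":1.5,"ty":-0.4,"tz":0,"rx":0,"ry":0,"rz":0,"gripper":-1}
    - {"tx":0,"ty":0,"tz":0,"rx":0,"ry":0,"rz":0,"gripper":-1}
    - {"tx":0,"ty":0,"tz":0,"rx":0,"ry":0,"rz":0,"gripper":-1}

```text
clock: 6.4
eef_pos: [480.9, 59.7, 153.8]
tcp_rot: [3.141, 0.0, 1.569]
contact_force: [0.3, -0.3, -2.3]
opening: 0.5
```

```bash
python3 look.py three_cell_tray
```

```text
[480.9  59.7 153.8]
three_cell_tray 0.79 [229, 2, 376, 221] 21 [493.4 132.3] [203.  86.] 77
```

Call:
move_arm:
  increments:
    - {"tx":1.4,"ty":-0.1,"tz":1,"rx":0,"ry":0,"rz":0,"gripper":-1}
    - {"tx":0,"ty":0,"tz":3,"rx":0,"ry":0,"rz":0,"gripper":-1}
    - {"tx":0,"ty":0,"tz":3,"rx":0,"ry":0,"rz":0,"gripper":-1}
    - {"tx":0,"ty":0,"tz":2,"rx":0,"ry":0,"rz":0,"gripper":-1}
    - {"tx":0,"ty":0,"tz":1,"rx":0,"ry":0,"rz":0,"gripper":-1}
    - {"tx":0,"ty":0,"tz":0.7,"rx":0,"ry":0,"rz":0,"gripper":-1}
    - {"tx":0,"ty":0,"tz":0.4,"rx":0,"ry":0,"rz":0,"gripper":-1}
    - {"tx":0,"ty":0,"tz":0,"rx":0,"ry":0,"rz":0,"gripper":-1}

```text
clock: 7.3
eef_pos: [480.2, 73.7, 42.4]
tcp_rot: [3.141, -0.0, 1.567]
contact_force: [0.3, -0.6, -2.4]
opening: 0.502
```

Call:
move_arm:
  increments:
    - {"tx":0,"ty":0,"tz":0.1,"rx":0,"ry":0,"rz":0,"gripper":-1}
    - {"tx":0,"ty":0,"tz":0.1,"rx":0,"ry":0,"rz":0,"gripper":-1}
    - {"tx":0,"ty":0,"tz":0,"rx":0,"ry":0,"rz":0,"gripper":-1}

```text
clock: 7.6
eef_pos: [480.2, 73.7, 40.7]
tcp_rot: [3.141, -0.0, 1.568]
contact_force: [0.1, -0.5, -3.9]
opening: 0.503
```

Call:
move_arm:
  increments:
    - {"tx":0,"ty":0,"tz":0.1,"rx":0,"ry":0,"rz":0,"gripper":-1}
    - {"tx":0,"ty":0,"tz":0.05,"rx":0,"ry":0,"rz":0,"gripper":0.4}
    - {"tx":0,"ty":0,"tz":0,"rx":0,"ry":0,"rz":0,"gripper":1}
    - {"tx":0,"ty":0,"tz":0,"rx":0,"ry":0,"rz":0,"gripper":1}
    - {"tx":0,"ty":0,"tz":0,"rx":0,"ry":0,"rz":0,"gripper":1}
    - {"tx":0,"ty":0,"tz":-2,"rx":0,"ry":0,"rz":0,"gripper":1}
    - {"tx":0,"ty":0,"tz":-3,"rx":0,"ry":0,"rz":0,"gripper":1}
    - {"tx":0,"ty":0,"tz":-4,"rx":0,"ry":0,"rz":0,"gripper":1}
    - {"tx":-1.7,"ty":0.8,"tz":-3,"rx":0,"ry":0,"rz":0,"gripper":1}
    - {"tx":-4,"ty":1.5,"tz":0,"rx":0,"ry":0,"rz":0,"gripper":1}
    - {"tx":-4,"ty":1.5,"tz":0,"rx":0,"ry":0,"rz":0,"gripper":1}
    - {"tx":-4,"ty":1.5,"tz":0,"rx":0,"ry":0,"rz":0,"gripper":1}

```text
clock: 8.8
eef_pos: [533.0, -64.9, 159.4]
tcp_rot: [3.14, 0.0, 1.568]
contact_force: [0.6, -0.3, -0.3]
opening: 1.001
```

Call:
move_arm:
  increments:
    - {"tx":-4,"ty":1.5,"tz":0,"rx":0,"ry":0,"rz":0,"gripper":1}
    - {"tx":-4,"ty":1.5,"tz":0,"rx":0,"ry":0,"rz":0,"gripper":1}
    - {"tx":-4,"ty":1.5,"tz":0,"rx":0,"ry":0,"rz":0,"gripper":1}
    - {"tx":-4,"ty":1.5,"tz":0,"rx":0,"ry":0,"rz":0,"gripper":1}
    - {"tx":-4,"ty":1.5,"tz":0,"rx":0,"ry":0,"rz":0,"gripper":1}
    - {"tx":0,"ty":0,"tz":0,"rx":0,"ry":0,"rz":0,"gripper":1}
    - {"tx":0,"ty":0,"tz":0,"rx":0,"ry":0,"rz":0,"gripper":1}

```text
clock: 9.5
eef_pos: [606.4, -264.3, 158.2]
tcp_rot: [-3.141, -0.001, 1.566]
contact_force: [-0.3, 0.3, -0.3]
opening: 1.002
```

```bash
python3 look.py round_tin; python3 - <<'E'
from h import *
p,d=r.grab_frame("scene");C=cloud("scene",d)
for o in r.cut_out("mill","scene")[:3]:
    X=C[o['mask']&(d>0)];zt=np.percentile(X[:,2],97);T=X[X[:,2]>zt-6];print(o['confidence'],o['bbox'],zt,T.mean(0))
E
```

```text
[ 606.4 -264.3  158.2]
round_tin 0.84 [334, 353, 371, 377] 31 [ 656.9 -364.1] [ 16. 228.] 19
round_tin 0.65 [251, 166, 316, 241] 61 [ 608.4 -263.8] [57. 57.] 1
round_tin 0.6 [140, 226, 197, 280] 47 [ 523.5 -297.5] [115.  36.] 34
0.68 [269.6, 146.7, 287.0, 175.5] 97.43580274540393 [483.88386084  70.18640359  96.64685889]
```

Call:
move_arm:
  increments:
    - {"tx":0,"ty":0.2,"tz":2.6,"rx":0,"ry":0,"rz":0,"gripper":1}
    - {"tx":0,"ty":0,"tz":2.6,"rx":0,"ry":0,"rz":0,"gripper":1}
    - {"tx":0,"ty":0,"tz":2.6,"rx":0,"ry":0,"rz":0,"gripper":1}
    - {"tx":0,"ty":0,"tz":2.6,"rx":0,"ry":0,"rz":0,"gripper":1}
    - {"tx":0,"ty":0,"tz":1.1,"rx":0,"ry":0,"rz":0,"gripper":1}
    - {"tx":0,"ty":0,"tz":1.1,"rx":0,"ry":0,"rz":0,"gripper":1}
    - {"tx":0,"ty":0,"tz":0,"rx":0,"ry":0,"rz":0,"gripper":-1}
    - {"tx":0,"ty":0,"tz":0,"rx":0,"ry":0,"rz":0,"gripper":-1}
    - {"tx":0,"ty":0,"tz":0,"rx":0,"ry":0,"rz":0,"gripper":-1}
    - {"tx":0,"ty":0,"tz":0,"rx":0,"ry":0,"rz":0,"gripper":-1}
  squeeze: 40

```text
clock: 10.7
eef_pos: [609.6, -264.1, 34.1]
tcp_rot: [3.14, 0.001, 1.567]
contact_force: [-0.9, 0.6, 3.1]
opening: 0.664
```

Call:
move_arm:
  increments:
    - {"tx":0,"ty":0,"tz":-1,"rx":0,"ry":0,"rz":0,"gripper":-1}
    - {"tx":0,"ty":0,"tz":-3,"rx":0,"ry":0,"rz":0,"gripper":-1}
    - {"tx":0,"ty":0,"tz":-4,"rx":0,"ry":0,"rz":0,"gripper":-1}
    - {"tx":1.4,"ty":-0.2,"tz":-4,"rx":0,"ry":0,"rz":0,"gripper":-1}
    - {"tx":4,"ty":-1.1,"tz":0,"rx":0,"ry":0,"rz":0,"gripper":-1}
    - {"tx":4,"ty":-1.1,"tz":0,"rx":0,"ry":0,"rz":0,"gripper":-1}
    - {"tx":4,"ty":-1.1,"tz":0,"rx":0,"ry":0,"rz":0,"gripper":-1}
    - {"tx":4,"ty":-1.1,"tz":0,"rx":0,"ry":0,"rz":0,"gripper":-1}
    - {"tx":4,"ty":-1.1,"tz":0,"rx":0,"ry":0,"rz":0,"gripper":-1}
    - {"tx":4,"ty":-1.1,"tz":0,"rx":0,"ry":0,"rz":0,"gripper":-1}
    - {"tx":4,"ty":-1.1,"tz":0,"rx":0,"ry":0,"rz":0,"gripper":-1}
    - {"tx":4,"ty":-1.1,"tz":0,"rx":0,"ry":0,"rz":0,"gripper":-1}

```text
clock: 11.9
eef_pos: [519.3, 71.9, 153.6]
tcp_rot: [3.141, -0.0, 1.567]
contact_force: [-0.2, -0.4, -1.1]
opening: 0.66
```

Call:
move_arm:
  increments:
    - {"tx":4,"ty":-1.1,"tz":0,"rx":0,"ry":0,"rz":0,"gripper":-1}
    - {"tx":4,"ty":-1.1,"tz":0,"rx":0,"ry":0,"rz":0,"gripper":-1}
    - {"tx":0,"ty":0,"tz":0,"rx":0,"ry":0,"rz":0,"gripper":-1}
    - {"tx":0,"ty":0,"tz":0,"rx":0,"ry":0,"rz":0,"gripper":-1}

```text
clock: 12.3
eef_pos: [497.9, 151.3, 153.4]
tcp_rot: [3.141, 0.0, 1.57]
contact_force: [-0.1, -0.5, -2.7]
opening: 0.664
```

```bash
python3 look.py three_cell_tray; python3 - <<'E'
from h import *
for n in("top","scene"):
    p,d=r.grab_frame(n);C=cloud(n,d)
    cv2.imwrite(f"pics/{n}1.png",p[:,:,::-1])
E
```

```text
[497.9 151.3 153.4]
three_cell_tray 0.83 [224, 56, 363, 257] 21 [503.3 173.3] [188.  86.] 77
```

Call:
move_arm:
  increments:
    - {"tx":-0.2,"ty":0,"tz":3,"rx":0,"ry":0,"rz":0,"gripper":-1}
    - {"tx":0,"ty":0,"tz":3,"rx":0,"ry":0,"rz":0,"gripper":-1}
    - {"tx":0,"ty":0,"tz":2.5,"rx":0,"ry":0,"rz":0,"gripper":-1}
    - {"tx":0,"ty":0,"tz":1.3,"rx":0,"ry":0,"rz":0,"gripper":-1}
    - {"tx":0,"ty":0,"tz":0.8,"rx":0,"ry":0,"rz":0,"gripper":-1}
    - {"tx":0,"ty":0,"tz":0.5,"rx":0,"ry":0,"rz":0,"gripper":-1}
    - {"tx":0,"ty":0,"tz":0.3,"rx":0,"ry":0,"rz":0,"gripper":-1}
    - {"tx":0,"ty":0,"tz":0,"rx":0,"ry":0,"rz":0,"gripper":-1}

```text
clock: 13.3
eef_pos: [498.7, 148.7, 39.3]
tcp_rot: [3.141, -0.0, 1.567]
contact_force: [-0.1, 0.4, -2.9]
opening: 0.659
```

Call:
move_arm:
  increments:
    - {"tx":0,"ty":0,"tz":0.1,"rx":0,"ry":0,"rz":0,"gripper":-1}
    - {"tx":0,"ty":0,"tz":0.05,"rx":0,"ry":0,"rz":0,"gripper":0.6}
    - {"tx":0,"ty":0,"tz":0,"rx":0,"ry":0,"rz":0,"gripper":1}
    - {"tx":0,"ty":0,"tz":0,"rx":0,"ry":0,"rz":0,"gripper":1}
    - {"tx":0,"ty":0,"tz":0,"rx":0,"ry":0,"rz":0,"gripper":1}
    - {"tx":0,"ty":0,"tz":-2,"rx":0,"ry":0,"rz":0,"gripper":1}
    - {"tx":0,"ty":0,"tz":-4,"rx":0,"ry":0,"rz":0,"gripper":1}
    - {"tx":0,"ty":0,"tz":-4,"rx":0,"ry":0,"rz":0,"gripper":1}
    - {"tx":3.2,"ty":3.9,"tz":-2,"rx":0,"ry":0,"rz":0,"gripper":1}
    - {"tx":3.2,"ty":3.9,"tz":0,"rx":0,"ry":0,"rz":0,"gripper":1}
    - {"tx":3.2,"ty":3.9,"tz":0,"rx":0,"ry":0,"rz":0,"gripper":1}
    - {"tx":0,"ty":0,"tz":0,"rx":0,"ry":0,"rz":0,"gripper":1}

```text
clock: 14.5
eef_pos: [616.2, 244.9, 156.0]
tcp_rot: [3.137, -0.002, 1.569]
contact_force: [0.8, -0.1, -0.1]
opening: 1.0
```

```bash
python3 look.py short_jar three_cell_tray
```

```text
[616.2 244.9 156. ]
short_jar 0.75 [246, 169, 314, 244] 61 [616.3 243.5] [54. 54.] 69
three_cell_tray 0.89 [125, 163, 230, 364] 20 [500.7 161.7] [213.  86.] 77
```

Call:
move_arm:
  increments:
    - {"tx":-0.1,"ty":0,"tz":2.6,"rx":0,"ry":0,"rz":0,"gripper":1}
    - {"tx":0,"ty":0,"tz":2.6,"rx":0,"ry":0,"rz":0,"gripper":1}
    - {"tx":0,"ty":0,"tz":2.6,"rx":0,"ry":0,"rz":0,"gripper":1}
    - {"tx":0,"ty":0,"tz":2.5,"rx":0,"ry":0,"rz":0,"gripper":1}
    - {"tx":0,"ty":0,"tz":1.1,"rx":0,"ry":0,"rz":0,"gripper":1}
    - {"tx":0,"ty":0,"tz":1.1,"rx":0,"ry":0,"rz":0,"gripper":1}
    - {"tx":0,"ty":0,"tz":0,"rx":0,"ry":0,"rz":0,"gripper":-1}
    - {"tx":0,"ty":0,"tz":0,"rx":0,"ry":0,"rz":0,"gripper":-1}
    - {"tx":0,"ty":0,"tz":0,"rx":0,"ry":0,"rz":0,"gripper":-1}
    - {"tx":0,"ty":0,"tz":0,"rx":0,"ry":0,"rz":0,"gripper":-1}
  squeeze: 45

```text
clock: 15.65
eef_pos: [612.6, 240.4, 32.2]
tcp_rot: [3.139, -0.001, 1.568]
contact_force: [0.2, -0.2, 5.4]
opening: 0.626
```

Call:
move_arm:
  increments:
    - {"tx":0,"ty":0,"tz":-0.5,"rx":0,"ry":0,"rz":0,"gripper":-1}
    - {"tx":0,"ty":0,"tz":-1.5,"rx":0,"ry":0,"rz":0,"gripper":-1}
    - {"tx":0,"ty":0,"tz":-3,"rx":0,"ry":0,"rz":0,"gripper":-1}
    - {"tx":0,"ty":0,"tz":-3,"rx":0,"ry":0,"rz":0,"gripper":-1}
    - {"tx":-0.4,"ty":-2.4,"tz":0,"rx":0,"ry":0,"rz":0,"gripper":-1}
    - {"tx":-0.4,"ty":-2.5,"tz":0,"rx":0,"ry":0,"rz":0,"gripper":-1}
    - {"tx":-0.4,"ty":-2.5,"tz":0,"rx":0,"ry":0,"rz":0,"gripper":-1}
    - {"tx":-0.4,"ty":-2.5,"tz":0,"rx":0,"ry":0,"rz":0,"gripper":-1}
    - {"tx":0,"ty":0,"tz":0,"rx":0,"ry":0,"rz":0,"gripper":-1}
    - {"tx":0,"ty":0,"tz":0,"rx":0,"ry":0,"rz":0,"gripper":-1}

```text
clock: 16.65
eef_pos: [513.0, 224.7, 111.9]
tcp_rot: [3.14, -0.001, 1.568]
contact_force: [0.8, 0.1, -1.8]
opening: 0.628
```

```bash
python3 look.py short_jar three_cell_tray; ls pics
```

```text
[513.  224.7 111.9]
short_jar 0.66 [217, 197, 343, 343] 141 [513.7 228.1] [55. 54.] 63
three_cell_tray 0.67 [216, 148, 348, 362] 21 [502.2 169.8] [196.  86.] 77
crop1.png
scene0.png
scene1.png
top0.png
top1.png
w_1230.png
w_1450.png
w_1664.png
w_320.png
w_640.png
w_950.png
```

Call:
move_arm:
  increments:
    - {"tx":-0.2,"ty":0.2,"tz":0.5,"rx":0,"ry":0,"rz":0,"gripper":-1}
    - {"tx":0,"ty":0,"tz":1.5,"rx":0,"ry":0,"rz":0,"gripper":-1}
    - {"tx":0,"ty":0,"tz":1.5,"rx":0,"ry":0,"rz":0,"gripper":-1}
    - {"tx":0,"ty":0,"tz":1.2,"rx":0,"ry":0,"rz":0,"gripper":-1}
    - {"tx":0,"ty":0,"tz":1,"rx":0,"ry":0,"rz":0,"gripper":-1}
    - {"tx":0,"ty":0,"tz":0.7,"rx":0,"ry":0,"rz":0,"gripper":-1}
    - {"tx":0,"ty":0,"tz":0.5,"rx":0,"ry":0,"rz":0,"gripper":-1}
    - {"tx":0,"ty":0,"tz":0.4,"rx":0,"ry":0,"rz":0,"gripper":-1}
    - {"tx":0,"ty":0,"tz":0,"rx":0,"ry":0,"rz":0,"gripper":-1}
    - {"tx":0,"ty":0,"tz":0,"rx":0,"ry":0,"rz":0,"gripper":-1}

```text
clock: 17.8
eef_pos: [514.8, 222.5, 38.0]
tcp_rot: [3.141, -0.0, 1.568]
contact_force: [0.1, 0.9, -0.7]
opening: 0.628
```

Call:
move_arm:
  increments:
    - {"tx":0,"ty":0,"tz":0.1,"rx":0,"ry":0,"rz":0,"gripper":-1}
    - {"tx":0,"ty":0,"tz":0,"rx":0,"ry":0,"rz":0,"gripper":0.5}
    - {"tx":0,"ty":0,"tz":0,"rx":0,"ry":0,"rz":0,"gripper":1}
    - {"tx":0,"ty":0,"tz":0,"rx":0,"ry":0,"rz":0,"gripper":1}
    - {"tx":0,"ty":0,"tz":0,"rx":0,"ry":0,"rz":0,"gripper":1}
    - {"tx":0,"ty":0,"tz":-2,"rx":0,"ry":0,"rz":0,"gripper":1}
    - {"tx":0,"ty":0,"tz":-4,"rx":0,"ry":0,"rz":0,"gripper":1}
    - {"tx":0,"ty":0,"tz":-4,"rx":0,"ry":0,"rz":0,"gripper":1}
    - {"tx":1.4,"ty":0.8,"tz":-4,"rx":0,"ry":0,"rz":0,"gripper":1}
    - {"tx":4,"ty":1.3,"tz":-4,"rx":0,"ry":0,"rz":0,"gripper":1}
    - {"tx":4,"ty":1.3,"tz":0,"rx":0,"ry":0,"rz":0,"gripper":1}
    - {"tx":4,"ty":1.3,"tz":0,"rx":0,"ry":0,"rz":0,"gripper":1}

```text
clock: 19.0
eef_pos: [561.4, 352.4, 213.3]
tcp_rot: [3.139, -0.002, 1.567]
contact_force: [1.6, -0.7, 0.3]
opening: 0.999
```

Call:
move_arm:
  increments:
    - {"tx":4,"ty":1.2,"tz":0,"rx":0,"ry":0,"rz":0,"gripper":1}
    - {"tx":0,"ty":0,"tz":0,"rx":0,"ry":0,"rz":0,"gripper":1}
    - {"tx":0,"ty":0,"tz":0,"rx":0,"ry":0,"rz":0,"gripper":1}

```text
clock: 19.3
eef_pos: [572.0, 391.1, 210.5]
tcp_rot: [-3.141, 0.001, 1.569]
contact_force: [0.7, -0.6, -0.9]
opening: 0.999
```

```bash
python3 look.py tall_jar short_jar three_cell_tray
```

```text
[572.  391.1 210.5]
tall_jar 0.67 [255, 154, 314, 231] 111 [574.9 398.2] [54. 54.] 89
tall_jar 0.42 [207, 287, 260, 355] 66 [516.2 226.1] [54. 54.] 4
short_jar 0.56 [208, 283, 259, 354] 66 [516.1 226.2] [54. 54.] 39
short_jar 0.35 [338, 361, 348, 371] 15 [658.7 126.1] [5. 9.] 78
three_cell_tray 0.7 [195, 271, 279, 372] 21 [523.9 259.6] [303.  86.] 77
```

Call:
move_arm:
  increments:
    - {"tx":0.7,"ty":0.2,"tz":1,"rx":0,"ry":0,"rz":0,"gripper":1}
    - {"tx":0,"ty":0,"tz":3,"rx":0,"ry":0,"rz":0,"gripper":1}
    - {"tx":0,"ty":0,"tz":3,"rx":0,"ry":0,"rz":0,"gripper":1}
    - {"tx":0,"ty":0,"tz":3,"rx":0,"ry":0,"rz":0,"gripper":1}
    - {"tx":0,"ty":0,"tz":3,"rx":0,"ry":0,"rz":0,"gripper":1}
    - {"tx":0,"ty":0,"tz":1.5,"rx":0,"ry":0,"rz":0,"gripper":1}
    - {"tx":0,"ty":0,"tz":0.9,"rx":0,"ry":0,"rz":0,"gripper":1}
    - {"tx":0,"ty":0,"tz":0,"rx":0,"ry":0,"rz":0,"gripper":-1}
    - {"tx":0,"ty":0,"tz":0,"rx":0,"ry":0,"rz":0,"gripper":-1}
    - {"tx":0,"ty":0,"tz":0,"rx":0,"ry":0,"rz":0,"gripper":-1}
    - {"tx":0,"ty":0,"tz":0,"rx":0,"ry":0,"rz":0,"gripper":-1}
  squeeze: 50

```text
clock: 20.6
eef_pos: [575.1, 398.3, 58.7]
tcp_rot: [3.14, -0.001, 1.568]
contact_force: [-2.0, 0.6, 4.3]
opening: 0.626
```

Call:
move_arm:
  increments:
    - {"tx":0,"ty":0,"tz":-0.5,"rx":0,"ry":0,"rz":0,"gripper":-1}
    - {"tx":0,"ty":0,"tz":-1.5,"rx":0,"ry":0,"rz":0,"gripper":-1}
    - {"tx":0,"ty":0,"tz":-4,"rx":0,"ry":0,"rz":0,"gripper":-1}
    - {"tx":0,"ty":0,"tz":-4,"rx":0,"ry":0,"rz":0,"gripper":-1}
    - {"tx":-0.6,"ty":-0.1,"tz":-4,"rx":0,"ry":0,"rz":0,"gripper":-1}
    - {"tx":-2,"ty":-0.4,"tz":0,"rx":0,"ry":0,"rz":0,"gripper":-1}
    - {"tx":-4,"ty":-0.9,"tz":0,"rx":0,"ry":0,"rz":0,"gripper":-1}
    - {"tx":-4,"ty":-1,"tz":0,"rx":0,"ry":0,"rz":0,"gripper":-1}
    - {"tx":-4,"ty":-1,"tz":0,"rx":0,"ry":0,"rz":0,"gripper":-1}
    - {"tx":-4,"ty":-1,"tz":0,"rx":0,"ry":0,"rz":0,"gripper":-1}
    - {"tx":-4,"ty":-1,"tz":0,"rx":0,"ry":0,"rz":0,"gripper":-1}
    - {"tx":-4,"ty":-1,"tz":0,"rx":0,"ry":0,"rz":0,"gripper":-1}

```text
clock: 21.8
eef_pos: [508.9, 130.5, 198.2]
tcp_rot: [3.141, -0.0, 1.568]
contact_force: [0.7, -0.5, -2.6]
opening: 0.626
```

Call:
move_arm:
  increments:
    - {"tx":-4,"ty":-1,"tz":0,"rx":0,"ry":0,"rz":0,"gripper":-1}
    - {"tx":-4,"ty":-1,"tz":0,"rx":0,"ry":0,"rz":0,"gripper":-1}
    - {"tx":-4,"ty":-1,"tz":0,"rx":0,"ry":0,"rz":0,"gripper":-1}
    - {"tx":-4,"ty":-1,"tz":0,"rx":0,"ry":0,"rz":0,"gripper":-1}
    - {"tx":-4,"ty":-1,"tz":0,"rx":0,"ry":0,"rz":0,"gripper":-1}
    - {"tx":-2,"ty":-0.2,"tz":0,"rx":0,"ry":0,"rz":0,"gripper":-1}
    - {"tx":0,"ty":0,"tz":0,"rx":0,"ry":0,"rz":0,"gripper":-1}
    - {"tx":0,"ty":0,"tz":0,"rx":0,"ry":0,"rz":0,"gripper":-1}

```text
clock: 22.6
eef_pos: [456.9, -88.1, 197.9]
tcp_rot: [3.141, -0.0, 1.566]
contact_force: [0.8, -0.7, -2.6]
opening: 0.625
```

```bash
python3 look.py tall_jar two_cell_tray mill
```

```text
[456.9 -88.1 197.9]
tall_jar 0.79 [211, 193, 357, 365] 250 [457.9 -81.3] [42. 52.] 90
two_cell_tray 0.68 [238, 140, 333, 257] 21 [ 463.4 -109.7] [ 88. 129.] 9
mill 0.57 [281, 0, 338, 44] 90 [480.6  61.3] [11. 32.] 90
```

Call:
move_arm:
  increments:
    - {"tx":-0.1,"ty":0.3,"tz":1,"rx":0,"ry":0,"rz":0,"gripper":-1}
    - {"tx":0,"ty":0,"tz":2.5,"rx":0,"ry":0,"rz":0,"gripper":-1}
    - {"tx":0,"ty":0,"tz":3,"rx":0,"ry":0,"rz":0,"gripper":-1}
    - {"tx":0,"ty":0,"tz":2.5,"rx":0,"ry":0,"rz":0,"gripper":-1}
    - {"tx":0,"ty":0,"tz":1.5,"rx":0,"ry":0,"rz":0,"gripper":-1}
    - {"tx":0,"ty":0,"tz":1,"rx":0,"ry":0,"rz":0,"gripper":-1}
    - {"tx":0,"ty":0,"tz":0.7,"rx":0,"ry":0,"rz":0,"gripper":-1}
    - {"tx":0,"ty":0,"tz":0.5,"rx":0,"ry":0,"rz":0,"gripper":-1}
    - {"tx":0,"ty":0,"tz":0.4,"rx":0,"ry":0,"rz":0,"gripper":-1}
    - {"tx":0,"ty":0,"tz":0.2,"rx":0,"ry":0,"rz":0,"gripper":-1}
    - {"tx":0,"ty":0,"tz":0,"rx":0,"ry":0,"rz":0,"gripper":-1}
    - {"tx":0,"ty":0,"tz":0,"rx":0,"ry":0,"rz":0,"gripper":-1}

```text
clock: 24.0
eef_pos: [460.1, -89.0, 64.5]
tcp_rot: [3.141, 0.0, 1.567]
contact_force: [0.2, 0.2, -3.5]
opening: 0.627
```

Call:
move_arm:
  increments:
    - {"tx":0,"ty":0,"tz":0.1,"rx":0,"ry":0,"rz":0,"gripper":-1}
    - {"tx":0,"ty":0,"tz":0,"rx":0,"ry":0,"rz":0,"gripper":0.5}
    - {"tx":0,"ty":0,"tz":0,"rx":0,"ry":0,"rz":0,"gripper":1}
    - {"tx":0,"ty":0,"tz":0,"rx":0,"ry":0,"rz":0,"gripper":1}
    - {"tx":0,"ty":0,"tz":0,"rx":0,"ry":0,"rz":0,"gripper":1}
    - {"tx":0,"ty":0,"tz":-2,"rx":0,"ry":0,"rz":0,"gripper":1}
    - {"tx":0,"ty":0,"tz":-4,"rx":0,"ry":0,"rz":0,"gripper":1}
    - {"tx":0,"ty":0,"tz":-4,"rx":0,"ry":0,"rz":0,"gripper":1}
    - {"tx":0,"ty":4,"tz":0,"rx":0,"ry":0,"rz":0,"gripper":1}
    - {"tx":-0.4,"ty":4,"tz":0,"rx":0,"ry":0,"rz":0,"gripper":1}
    - {"tx":-0.4,"ty":4,"tz":0,"rx":0,"ry":0,"rz":0,"gripper":1}
    - {"tx":-0.4,"ty":4,"tz":0,"rx":0,"ry":0,"rz":0,"gripper":1}

```text
clock: 25.2
eef_pos: [621.3, -101.5, 163.4]
tcp_rot: [3.141, 0.0, 1.568]
contact_force: [0.6, 0.5, -1.0]
opening: 1.003
```

Call:
move_arm:
  increments:
    - {"tx":0,"ty":4,"tz":0,"rx":0,"ry":0,"rz":0,"gripper":1}
    - {"tx":0,"ty":0,"tz":0,"rx":0,"ry":0,"rz":-7,"gripper":1}
    - {"tx":0,"ty":0,"tz":0,"rx":0,"ry":0,"rz":-7,"gripper":1}
    - {"tx":0,"ty":0,"tz":0,"rx":0,"ry":0,"rz":-7,"gripper":1}
    - {"tx":0,"ty":0,"tz":0,"rx":0,"ry":0,"rz":-7,"gripper":1}
    - {"tx":0,"ty":0,"tz":0,"rx":0,"ry":0,"rz":0,"gripper":1}

```text
clock: 25.8
eef_pos: [659.6, -101.5, 162.9]
tcp_rot: [-3.141, -0.0, 2.058]
contact_force: [-0.0, 0.7, 0.7]
opening: 1.002
```

```bash
python3 look.py carton tall_jar
```

```text
[ 659.6 -101.5  162.9]
carton 0.66 [259, 152, 316, 258] 51 [ 663.8 -103.9] [50. 90.] 28
tall_jar 0.69 [2, 17, 121, 112] 116 [477.9 -86.3] [20. 52.] 13
```

Call:
move_arm:
  increments:
    - {"tx":-0.4,"ty":0.2,"tz":1,"rx":0,"ry":0,"rz":0,"gripper":1}
    - {"tx":0,"ty":0,"tz":3,"rx":0,"ry":0,"rz":0,"gripper":1}
    - {"tx":0,"ty":0,"tz":3,"rx":0,"ry":0,"rz":0,"gripper":1}
    - {"tx":0,"ty":0,"tz":3,"rx":0,"ry":0,"rz":0,"gripper":1}
    - {"tx":0,"ty":0,"tz":2,"rx":0,"ry":0,"rz":0,"gripper":1}
    - {"tx":0,"ty":0,"tz":1.2,"rx":0,"ry":0,"rz":0,"gripper":1}
    - {"tx":0,"ty":0,"tz":0.8,"rx":0,"ry":0,"rz":0,"gripper":1}
    - {"tx":0,"ty":0,"tz":0,"rx":0,"ry":0,"rz":0,"gripper":-1}
    - {"tx":0,"ty":0,"tz":0,"rx":0,"ry":0,"rz":0,"gripper":-1}
    - {"tx":0,"ty":0,"tz":0,"rx":0,"ry":0,"rz":0,"gripper":-1}
    - {"tx":0,"ty":0,"tz":0,"rx":0,"ry":0,"rz":0,"gripper":-1}
  squeeze: 40

```text
clock: 27.05
eef_pos: [664.3, -104.3, 24.4]
tcp_rot: [3.14, 0.001, 2.056]
contact_force: [0.2, 0.4, 3.1]
opening: 0.575
```

Call:
move_arm:
  increments:
    - {"tx":0,"ty":0,"tz":-1,"rx":0,"ry":0,"rz":0,"gripper":-1}
    - {"tx":0,"ty":0,"tz":-4,"rx":0,"ry":0,"rz":0,"gripper":-1}
    - {"tx":0,"ty":0,"tz":-4,"rx":0,"ry":0,"rz":0,"gripper":-1}
    - {"tx":0,"ty":0,"tz":-4,"rx":0,"ry":0,"rz":6.3,"gripper":-1}
    - {"tx":0,"ty":0,"tz":0,"rx":0,"ry":0,"rz":6.3,"gripper":-1}
    - {"tx":0,"ty":0,"tz":0,"rx":0,"ry":0,"rz":6.3,"gripper":-1}
    - {"tx":-1.2,"ty":-4,"tz":0,"rx":0,"ry":0,"rz":0,"gripper":-1}
    - {"tx":-1.2,"ty":-4,"tz":0,"rx":0,"ry":0,"rz":0,"gripper":-1}
    - {"tx":-1.2,"ty":-4,"tz":0,"rx":0,"ry":0,"rz":0,"gripper":-1}
    - {"tx":-1.2,"ty":-4,"tz":0,"rx":0,"ry":0,"rz":0,"gripper":-1}
    - {"tx":-1,"ty":-4,"tz":0,"rx":0,"ry":0,"rz":0,"gripper":-1}
    - {"tx":0,"ty":0,"tz":0,"rx":0,"ry":0,"rz":0,"gripper":-1}

```text
clock: 28.25
eef_pos: [469.6, -193.1, 153.3]
tcp_rot: [-3.138, -0.001, 1.724]
contact_force: [-0.5, -0.7, -3.1]
opening: 0.576
```

```bash
python3 look.py carton two_cell_tray tall_jar
```

```text
[ 469.6 -193.1  153.3]
carton 0.57 [221, 171, 344, 369] 180 [ 469.8 -189.6] [50. 85.] 8
two_cell_tray 0.67 [235, 19, 344, 185] 21 [ 463.5 -111.1] [ 88. 131.] 8
tall_jar 0.55 [244, 4, 339, 111] 116 [460.  -90.2] [54. 54.] 11
```

Call:
move_arm:
  increments:
    - {"tx":0,"ty":0,"tz":2,"rx":0,"ry":0,"rz":0,"gripper":-1}
    - {"tx":0,"ty":0,"tz":2,"rx":0,"ry":0,"rz":0,"gripper":-1}
    - {"tx":0,"ty":0,"tz":2,"rx":0,"ry":0,"rz":0,"gripper":-1}
    - {"tx":0,"ty":0,"tz":0,"rx":0,"ry":0,"rz":0,"gripper":-1}
    - {"tx":0,"ty":0,"tz":0,"rx":0,"ry":0,"rz":0,"gripper":-1}

```text
clock: 28.95
eef_pos: [475.5, -192.1, 93.3]
tcp_rot: [-3.141, -0.0, 1.727]
contact_force: [0.7, -0.3, -1.9]
opening: 0.576
```

Settled on target. Lowering now: 93 → about 30.

Call:
move_arm:
  increments:
    - {"tx":0,"ty":0.1,"tz":2,"rx":0,"ry":0,"rz":0,"gripper":-1}
    - {"tx":0,"ty":0,"tz":2,"rx":0,"ry":0,"rz":0,"gripper":-1}
    - {"tx":0,"ty":0,"tz":1,"rx":0,"ry":0,"rz":0,"gripper":-1}
    - {"tx":0,"ty":0,"tz":0.6,"rx":0,"ry":0,"rz":0,"gripper":-1}
    - {"tx":0,"ty":0,"tz":0.4,"rx":0,"ry":0,"rz":0,"gripper":-1}
    - {"tx":0,"ty":0,"tz":0.3,"rx":0,"ry":0,"rz":0,"gripper":-1}
    - {"tx":0,"ty":0,"tz":0,"rx":0,"ry":0,"rz":0,"gripper":-1}
    - {"tx":0,"ty":0,"tz":0,"rx":0,"ry":0,"rz":0,"gripper":-1}

```text
clock: 29.75
eef_pos: [476.0, -192.4, 30.5]
tcp_rot: [3.141, 0.0, 1.726]
contact_force: [0.4, -0.6, -1.3]
opening: 0.576
```

Call:
move_arm:
  increments:
    - {"tx":0,"ty":0,"tz":0.1,"rx":0,"ry":0,"rz":0,"gripper":-1}
    - {"tx":0,"ty":0,"tz":0,"rx":0,"ry":0,"rz":0,"gripper":0.4}
    - {"tx":0,"ty":0,"tz":0,"rx":0,"ry":0,"rz":0,"gripper":1}
    - {"tx":0,"ty":0,"tz":0,"rx":0,"ry":0,"rz":0,"gripper":1}
    - {"tx":0,"ty":0,"tz":0,"rx":0,"ry":0,"rz":0,"gripper":1}
    - {"tx":0,"ty":0,"tz":-2,"rx":0,"ry":0,"rz":0,"gripper":1}
    - {"tx":0,"ty":0,"tz":-4,"rx":0,"ry":0,"rz":0,"gripper":1}
    - {"tx":0,"ty":0,"tz":-4,"rx":0,"ry":0,"rz":0,"gripper":1}
    - {"tx":0,"ty":0,"tz":-4,"rx":0,"ry":0,"rz":0,"gripper":1}
    - {"tx":-4,"ty":-1,"tz":-4,"rx":0,"ry":0,"rz":0,"gripper":1}
    - {"tx":-4,"ty":-1,"tz":-2,"rx":0,"ry":0,"rz":0,"gripper":1}
    - {"tx":-4,"ty":-1,"tz":0,"rx":0,"ry":0,"rz":0,"gripper":1}

```text
clock: 30.95
eef_pos: [466.7, -312.3, 228.0]
tcp_rot: [3.137, 0.004, 1.727]
contact_force: [0.2, 0.1, -0.4]
opening: 1.002
```

Call:
move_arm:
  increments:
    - {"tx":-4,"ty":-2,"tz":0,"rx":0,"ry":0,"rz":0,"gripper":1}
    - {"tx":-4,"ty":-2,"tz":0,"rx":0,"ry":0,"rz":0,"gripper":1}
    - {"tx":-4,"ty":-2,"tz":0,"rx":0,"ry":0,"rz":0,"gripper":1}
    - {"tx":-4,"ty":-2,"tz":0,"rx":0,"ry":0,"rz":0,"gripper":1}
    - {"tx":-4,"ty":-2,"tz":0,"rx":0,"ry":0,"rz":0,"gripper":1}
    - {"tx":-4,"ty":0,"tz":0,"rx":0,"ry":0,"rz":0,"gripper":1}
    - {"tx":0,"ty":0,"tz":0,"rx":0,"ry":0,"rz":0,"gripper":1}
    - {"tx":0,"ty":0,"tz":0,"rx":0,"ry":0,"rz":0,"gripper":1}

```text
clock: 31.75
eef_pos: [403.1, -563.0, 223.2]
tcp_rot: [-3.141, -0.001, 1.725]
contact_force: [-0.4, 0.9, -0.1]
opening: 1.004
```

```bash
python3 - <<'E'
from h import *
def loc(tr,a,p):
    a=np.deg2rad(a);d=np.array(p)-tr;return np.array([np.cos(a)*d[0]+np.sin(a)*d[1],-np.sin(a)*d[0]+np.cos(a)*d[1]]).round(1)
im=[]
for n in("top","scene"):
    p,d=r.grab_frame(n);C=cloud(n,d);cv2.imwrite(f"pics/{n}2.png",p[:,:,::-1])
    im.append(p[150:300,120:400] if n=="top" else p[90:290,180:453])
    for q in "tall_jar short_jar round_tin carton mill oil_can".split():
        for o in r.cut_out(q,n)[:4]:
            if o['confidence']<.3: continue
            X=C[o['mask']&(d>0)];zt=np.percentile(X[:,2],97);T=X[X[:,2]>zt-6]
            rc=cv2.minAreaRect(T[:,:2].astype(np.float32))
            print(n,q,round(o['confidence'],2),'zt',round(zt),np.round(rc[0]),np.round(rc[1]),round(rc[2]),'L2',loc((470,-151),9,rc[0]),'L3',loc((498,150),-13,rc[0]))
cv2.imwrite("pics/final.png",cv2.vconcat([cv2.resize(x,(560,300),interpolation=2) for x in im])[:,:,::-1])
E
```

```text
top tall_jar 0.58 zt 122 [460. -87.] [48. 49.] 81 L2 [-0.  64.3] L3 [  16.3 -239.9]
top short_jar 0.52 zt 71 [515. 225.] [51. 50.] 29 L2 [103.4 363.9] L3 [-0.  76.6]
top round_tin 0.66 zt 66 [ 694. -491.] [53. 53.] 36 L2 [ 168.2 -370.4] L3 [ 335.1 -580.1]
top round_tin 0.51 zt 71 [500. 150.] [55. 53.] 45 L2 [ 76.7 292.3] L3 [2.1 0.2]
top round_tin 0.44 zt 52 [ 498. -320.] [42. 35.] 29 L2 [   1.2 -171.2] L3 [ 105.7 -457.9]
top carton 0.85 zt 62 [ 478. -190.] [49. 89.] 9 L2 [  1.7 -39.5] L3 [  56.8 -335.6]
top carton 0.48 zt 71 [515. 224.] [48. 47.] 1 L2 [102.8 362.9] L3 [-0.2 75.4]
top mill 0.72 zt 100 [482.  76.] [16. 13.] 45 L2 [ 47.5 222.6] L3 [  1.1 -75.4]
top oil_can 0.8 zt 104 [650.  92.] [27. 50.] 20 L2 [215.6 211.6] L3 [161.1 -22.6]
top oil_can 0.59 zt 122 [461. -88.] [47. 52.] 81 L2 [ 1.3 63.7] L3 [  17.8 -240.1]
scene tall_jar 0.56 zt 119 [461. -90.] [48. 54.] 39 L2 [ 0.9 61.7] L3 [  18.2 -242. ]
scene short_jar 0.83 zt 71 [514. 227.] [49. 57.] 30 L2 [102.9 366.7] L3 [-1.5 78.9]
scene round_tin 0.94 zt 64 [ 693. -493.] [56. 57.] 82 L2 [ 166.9 -372.7] L3 [ 334.8 -582.6]
scene round_tin 0.87 zt 70 [502. 150.] [51. 55.] 35 L2 [ 78.3 292.5] L3 [3.5 1. ]
scene round_tin 0.67 zt 50 [ 495. -318.] [42. 44.] 40 L2 [  -1.6 -168.8] L3 [ 102.2 -456.7]
scene round_tin 0.55 zt 45 [ 717. -285.] [33. 35.] 35 L2 [ 223.5 -170.9] L3 [ 311.6 -374.3]
scene carton 0.73 zt 60 [ 478. -191.] [52. 91.] 9 L2 [  1.6 -40.3] L3 [  57.  -336.4]
scene mill 0.88 zt 97 [485.  69.] [27. 25.] 47 L2 [ 49.7 215.4] L3 [  5.9 -81.3]
scene oil_can 0.88 zt 105 [649. 105.] [21. 22.] 7 L2 [216.6 225. ] L3 [157.   -9.8]
```

View pics/final.png

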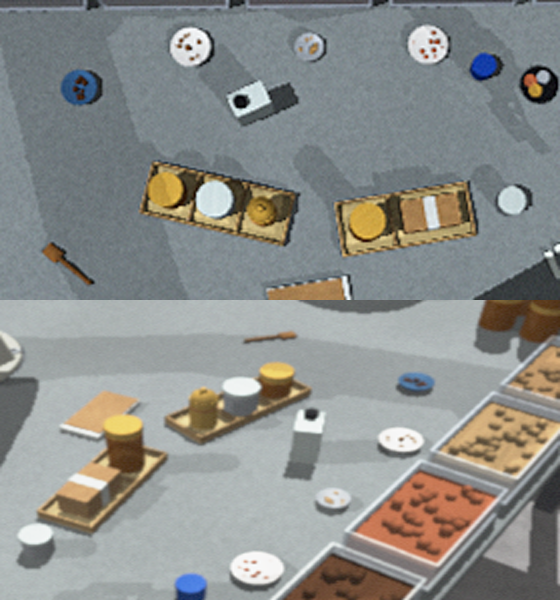

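The picture shows everything in its cell, upright, and the oil can where it stood at about (250,103). The measured offsets are within 6 mm of the cell centres.

```bash
python3 -c "
from rig import r
print(r.sign_off())"
```

```text
the job is handed in; nothing more can be done
None
```

Both gift trays are made up and the job is handed in, at about 32 s of the 128 s allowed. No verdict was reported.

- **Two-cell tray:** the tall honey jar stands in the square cell. The carton lies flat and lengthways in the oblong cell, in line with the tray.
- **Three-cell tray:** the larger plain tin is in the middle, with the short honey jar on its +y side and the brass mill on its −y side.
- **Placing:** both jars were lowered slowly to the cell floor before release, and the gripper was open and well clear at the end.

In the last check, the top and scene cameras put everything but the mill within about 4 mm of its cell centre. All tops read 5–6 mm higher than at the start, which matches the tray floor.

The two cameras disagreed on two things:
- **Mill:** they differ by about 7 mm, and the worse reading is 6 mm off the cell centre, against the 20 mm allowed.
- **Oil can:** one top-camera reading came out about 15 mm off the first, because the cut-out caught part of the can's side as well as the cap. The scene camera and the picture show it upright where it started, and the gripper never went near it.

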